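# Turn the mirrored stove brackets in the kit board

### The arm

A 6-joint arm with a two-finger parallel gripper is mounted at the origin on the work surface. World frame = base frame: x ahead of the robot, y to its left, z up, the work surface at z = 0. Lengths are in m, angles in rad, forces in N, time in s.
With the tool pointing down it reaches from about 0.375 to 0.975 m from the base axis. Payload 3.8 kg.
Tool frame: the origin (TCP) lies midway between the tips of the shut fingers; the grasp point (between the pads) lies 19 mm behind it; z points along the fingers, y is the line along which they close (so a half turn about z gives the same grasp; the last joint's range is limited). The gripper opens to 85 mm and grips with 20 to 120 N. Pads are 22 mm wide; open, the fingers measure 114 mm over their backs; the gripper's body (76 mm by 85 mm) begins 54 mm behind the grasp point. The pads swing forward as they close: fully open they stand 13 mm farther back than shut.
Start: joints at [1.308, 0.264, 1.604, -0, 1.274, -0.037], TCP at [0.151, 0.658, 0.231] pointing down, gripper open.
Joint ranges: [-2.63, 2.63], [-0.94, 2.18], [0.31, 2.57], [-1.31, 4.45], [0, 2.66], [-2.55, 2.55]. Speed limits (rad/s): [2.57, 2.57, 3.14, 3.14, 3.14, 3.14].

### API

Orientations are given as a rotation vector (axis times angle).
In Python, from workcell import read_state, vision, ticket gives the robot as it stands. The module is installed in compiled form; this text tells all that it offers.
- The arm moves only by the tool jog_arm, never from a script. Its arguments are lists of equal length, an entry for each row: "turn": the turn, a rotation vector about the tool's x, y, z in rad, a list of three; "delta_pos": the shift along the tool's x, y, z in m, a list of three; "gripper": the finger opening in m, from 0 to 0.0854. In form: {"turn": [[rx, ry, rz], ...], "delta_pos": [[dx, dy, dz], ...], "gripper": [gripper, ...]}. A call has 1 to 20 rows; each row shifts and turns the commanded pose from where the row before left it, along the tool's axes as they then stand; what a row does not reach is not made up. A row lasts 1/12 s, in which the tool goes at most 41.7 mm and 7.16 degrees, less where a joint would pass 70% of its speed; a pose out of reach is approached as far as the arm can. A call with a gripper value outside its range is refused whole. The fingers move at their own pace and stop on an object; "grip_force" is the grip in N (left out, the last holds). Time passes only in rows, so rows that do not move let the fingers close. It gives the time, the measured TCP pose, the force, the opening and the grip force at its end, in the units of the state.
- read_state(): the state, without advancing time (a new reading comes with each control period).
- vision.read_camera(name): name is "scene" or "top"; returns the picture (420x560x3 uint8, red, green, blue); there is no depth.
- vision.calibration(name): a dict with "vfov" (degrees; the focal length in pixels is half the picture's height over the tangent of half this angle, whatever the lens; pixels are square), "cx", "cy" (the principal point, pixels), "dist" ([k1, k2, p1, p2, k3] as OpenCV has them; the pictures are not rectified), "R" (3x3) and "t" (3): a world point X has camera coordinates R X + t. Camera axes: x right, y down, z forward; pixel columns grow to the right and rows downward; lengths in m; the calibration is good to about 2 mm. A picture is of the moment at which its call begins. calibration takes no time and is no camera call.
- ticket.finish_job(): hands the job in; it is judged then, once.
The state is a dict: "time": time; "q": joint angles; "joint_vel": joint speeds; "joint_torque": joint torques, N m; "tool_pos": TCP position; "tcp_rot": TCP orientation; "wrist_force": force on the tool from outside, world axes, zero at the start; "torque": the same for the moment, N m; "width": opening from 0.0 (shut) to 1.0 (fully open); "grip_force": force on a finger pad.
Only numpy, scipy, OpenCV 4.12 (cv2) and the standard library are available. Lean on these libraries where they do the work, as an engineer would, in place of code of your own. Each camera call takes 0.05 s, during which the arm holds its last target. There are 200 camera calls.

### The job

Three L-shaped stove brackets stand in the lanes of the wooden kit board, and before the kit is packed they must all be of one hand: the orange-capped post at the board's blue end, the foot pointing away from it. Pick up each bracket that stands the mirrored way, turn it over end for end (a half turn about the vertical) and stand it upright again, flat on the floor of its own lane; leave any bracket that is already right standing where it is.

Things in the scene. Friction and masses are not known exactly. Their poses are not given: they have to be found in the camera images.
- bracket_a: flat aluminium L bracket on edge in a board lane: foot 110 mm long, 22 thick, 20 high; from one end rises a post, 26 mm along the foot by 22 across, top (10 mm orange cap) 90 mm above the underside; 0.2 kg. Origin: middle of the foot's underside. z up, y along the foot from toe to post (post axis at y = +42 mm). Front and back are alike: a half turn about z makes a mirrored one right
- bracket_b: flat aluminium L bracket on edge in a board lane: foot 110 mm long, 22 thick, 20 high; from one end rises a post, 26 mm along the foot by 22 across, top (10 mm orange cap) 90 mm above the underside; 0.2 kg. Origin: middle of the foot's underside. z up, y along the foot from toe to post (post axis at y = +42 mm). Front and back are alike: a half turn about z makes a mirrored one right
- bracket_c: flat aluminium L bracket on edge in a board lane: foot 110 mm long, 22 thick, 20 high; from one end rises a post, 26 mm along the foot by 22 across, top (10 mm orange cap) 90 mm above the underside; 0.2 kg. Origin: middle of the foot's underside. z up, y along the foot from toe to post (post axis at y = +42 mm). Front and back are alike: a half turn about z makes a mirrored one right
- blue_bar: blue bar, 242 x 20 x 16 mm, fixed across one end (either end) of the wooden kit board; a grey bar closes the other end, 160 mm away. Origin: middle of its underside, 8 mm above the table, level with the lane floors. z up, x along the bar. Three lanes run along its y, at x = -78, 0, +78 mm, 46 wide, from 10 to 150 mm on the side where the brackets are (its +y or its -y); ribs 10 mm high
Things that resemble listed ones, but are neither listed nor needed, are in the scene too. What is shaped like the bracket_c but purple is not meant. Leave any red look-alike of the bracket_a alone.

How it is judged:
By the outcome, as a careful person would: the job done as asked, in the order asked, and still so for the second after the job is handed in, with the robot touching nothing.
It also fails if it takes over 64 s, if anything falls off the work surface, if the arm or the gripper's body presses on something with over 40 N, if the wrist force passes 120 N, or if a joint passes its speed limit or range.

## Working session

There is one attempt and no reset: what is moved stays moved. The work goes in short steps, Python scripts to look and compute and a tool call to move; the robot and the scene stay as the last step left them, time stands still between calls to the robot, and variables do not carry over. Pictures are saved under pics/ and viewed, at most 10 in all, crops included, and the job is handed in when it is done.

Besides the shell and the picture viewer there is one more tool, called after "Emit:" as name(argument=value, ...), one argument or row to a line, values as JSON. jog_arm: Moves the arm, as the interface text tells. Its arguments: {"type":"object","properties":{"turn":{"type":"array","items":{"type":"array","items":{"type":"number"}}},"delta_pos":{"type":"array","items":{"type":"array","items":{"type":"number"}}},"gripper":{"type":"array","items":{"type":"number"}},"grip_force":{"type":"number"}},"required":["turn","delta_pos","gripper"]}

```bash
mkdir -p pics
python3 - <<'E'
from workcell import read_state, vision
import cv2
for n in("scene","top"):
    cv2.imwrite(f"pics/{n}0.png",cv2.cvtColor(vision.read_camera(n),cv2.COLOR_RGB2BGR)); c=vision.calibration(n); print(n,c)
s=read_state();print(s['time'],s['tool_pos'],s['tcp_rot'],s['width'])
E
```

```text
scene {'vfov': 46.00487864529994, 'cx': 284.23212533128435, 'cy': 206.65240535329565, 'dist': array([-0.02722731,  0.        ,  0.        ,  0.        ,  0.        ]), 'R': array([[ 0.32872837,  0.94439678, -0.00723666],
       [ 0.78934124, -0.27894714, -0.54692677],
       [-0.51853453,  0.17407815, -0.83714917]]), 't': array([-0.16050565, -0.33623021,  1.34665309])}
top {'vfov': 57.013534751975385, 'cx': 283.82883589105126, 'cy': 210.20584729130158, 'dist': array([0.02498929, 0.        , 0.        , 0.        , 0.        ]), 'R': array([[ 0.01335941, -0.99905404,  0.04138305],
       [-0.99710851, -0.01640686, -0.07419858],
       [ 0.07480735, -0.04027214, -0.99638447]]), 't': array([-0.01754185,  0.48315001,  0.71007638])}
0.1 [0.15096614 0.65722272 0.23008202] [-0.35394016 -3.12128964  0.00314589] 1.0006155627839008
```

View pics/scene0.png

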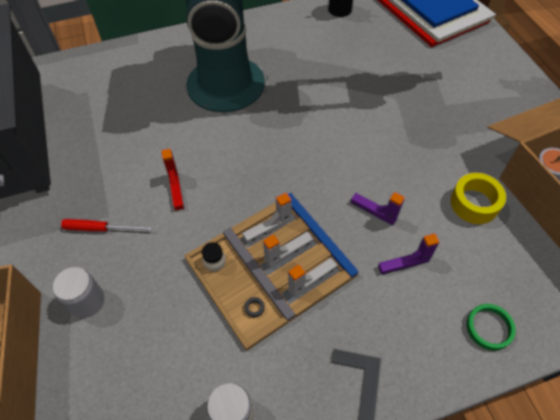

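View pics/top0.png

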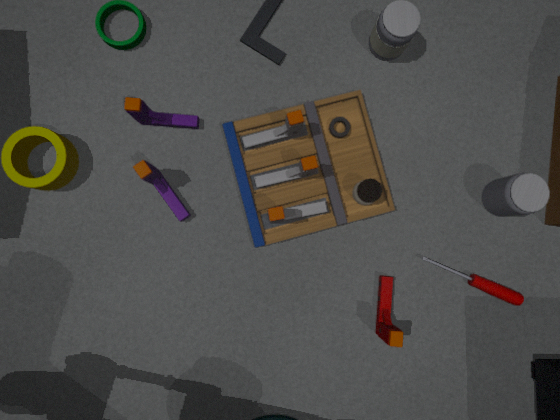

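Top view: the blue bar runs from (229,123) to (258,245). The upper bracket (cap 295,118) and the middle one (cap 310,163) have their posts at the grey end, so they are mirrored. The lower one (cap 277,214) has its post at the blue end, so it is right. The scene view agrees. Next I'll measure by fitting projected models.

```bash
cat > h.py <<'E'
import numpy as np, cv2
from workcell import vision, read_state
from scipy.optimize import minimize
def proj(n,P):
    c=vision.calibration(n); f=210/np.tan(np.radians(c['vfov'])/2)
    K=np.array([[f,0,c['cx']],[0,f,c['cy']],[0,0,1.]])
    return cv2.projectPoints(np.asarray(P,float).reshape(-1,3),cv2.Rodrigues(c['R'])[0],c['t'],K,c['dist'])[0].reshape(-1,2)
def unproj(n,uv,z):
    c=vision.calibration(n); f=210/np.tan(np.radians(c['vfov'])/2)
    K=np.array([[f,0,c['cx']],[0,f,c['cy']],[0,0,1.]])
    r=c['R'].T@np.append(cv2.undistortPoints(np.array([[uv]],float),K,c['dist']).ravel(),1)
    o=-c['R'].T@c['t']; return o+r*(z-o[2])/r[2]
def box(x,y,yaw,lo,hi):   # cuboid in a yawed frame at (x,y)
    g=np.array([[a,b,c] for a in(lo[0],hi[0]) for b in(lo[1],hi[1]) for c in(lo[2],hi[2])],float)
    C,S=np.cos(yaw),np.sin(yaw); return g@np.array([[C,S,0],[-S,C,0],[0,0,1]])+[x,y,0]
def masks(img):
    h=cv2.cvtColor(img,cv2.COLOR_RGB2HSV).astype(int); H,S,V=h[...,0],h[...,1],h[...,2]
    return dict(orange=(H>6)&(H<16)&(S>190)&(V>120), blue=(H>100)&(H<125)&(S>130)&(V>50), grey=(S<60)&(V>95))
def hullmask(n,P):
    m=np.zeros((420*4,560*4),np.uint8); q=cv2.convexHull(((proj(n,P)+.5)*4-.5).round().astype(np.int32)); cv2.fillConvexPoly(m,q,1)
    return cv2.resize(m.astype(np.float32),(560,420),interpolation=cv2.INTER_AREA)
def blob(m,uv,r=20):
    k,l,st,ce=cv2.connectedComponentsWithStats(m.astype(np.uint8)); i=[j for j in range(1,k) if st[j,4]>15 and np.hypot(*(ce[j]-uv))<r]
    i=max(i,key=lambda j:st[j,4]); return l==i
E
python3 - <<'E'
from h import *
im={n:vision.read_camera(n) for n in("top","scene")}
np.savez("im0.npz",**im)
mk={n:masks(i) for n,i in im.items()}
bl={"top":blob(mk["top"]["blue"],(244,184)),"scene":blob(mk["scene"]["blue"],(322,236))}
a,b=unproj("top",(229,123),.024),unproj("top",(258,245),.024)
x0=[*(a+b)[:2]/2,np.arctan2(*(b-a)[1::-1])]
def cost(p,ns): return sum(np.abs(hullmask(n,box(*p,[-.121,-.01,.008],[.121,.01,.024]))-bl[n]).sum() for n in ns)
for ns in(["top"],["scene"],["top","scene"]):
    r=minimize(cost,x0,args=(ns,),method="Nelder-Mead",options=dict(initial_simplex=np.array([x0]+[np.add(x0,d) for d in([.006,0,0],[0,.006,0],[0,0,.05])])))
    print("bar",ns,r.x.round(4),r.fun,{n:int(bl[n].sum()) for n in ns})
for nm,c in dict(a=((295,118),(297,277)),b=((310,163),(270,246)),c=((277,214),(283,203))).items():
  for n,uv in zip(("top","scene"),c):
    m=blob(mk[n]["orange"],uv,12); ce=np.argwhere(m).mean(0)[::-1]
    p=unproj(n,ce,.095)[:2]
    for _ in range(4):
        h=hullmask(n,box(*p,r.x[2],[-.011,-.013,.088],[.011,.013,.098])); yy,xx=np.mgrid[:420,:560]; pc=np.array([(h*xx).sum(),(h*yy).sum()])/h.sum()
        p=p+(unproj(n,ce,.093)-unproj(n,pc,.093))[:2]
    R=np.array([[np.cos(r.x[2]),np.sin(r.x[2])],[-np.sin(r.x[2]),np.cos(r.x[2])]])
    print(nm,n,p.round(4),"in bar frame",(R@(p-r.x[:2])).round(4),m.sum(),h.sum())
v=im["top"][85:255,210:410]; v=cv2.resize(v,None,fx=4/1.05,fy=3.5,interpolation=cv2.INTER_CUBIC)
cv2.imwrite("pics/z.png",cv2.cvtColor(cv2.resize(im["top"][90:255,215:365],(540,594),interpolation=cv2.INTER_CUBIC),cv2.COLOR_RGB2BGR))
E
```

```text
bar ['top'] [ 0.532   0.0669 -2.8605] 161.9375 {'top': 1257}
bar ['scene'] [ 0.5321  0.064  -2.8723] 421.4375 {'scene': 800}
bar ['top', 'scene'] [ 0.533   0.0673 -2.8635] 591.3125 {'top': 1257, 'scene': 800}
a top [ 0.6393 -0.0245] in bar frame [-0.0771  0.1175] 132 234.1875
a scene [ 0.6364 -0.0268] in bar frame [-0.0736  0.1188] 145 194.3125
b top [ 0.5609 -0.05  ] in bar frame [0.0054 0.1205] 118 226.125
b scene [ 0.5581 -0.0512] in bar frame [0.0084 0.1208] 126 176.3125
c top [0.4731 0.0059] in bar frame [0.0744 0.0426] 110 217.25
c scene [0.472  0.0033] in bar frame [0.0762 0.0448] 96 157.6875
```

View pics/z.png

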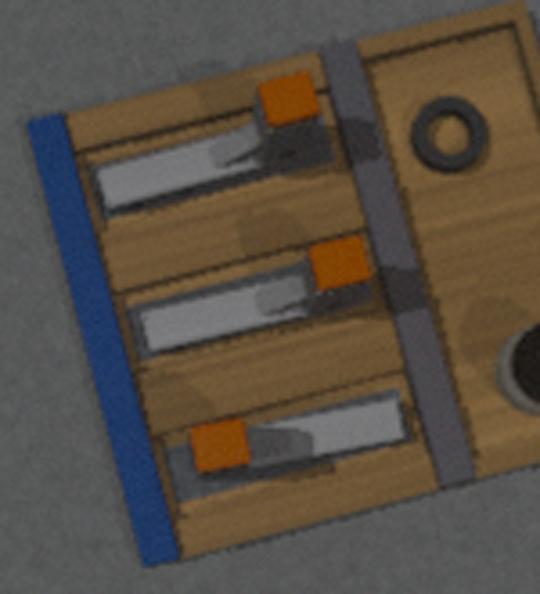

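Run:
```python
from h import *
im=np.load("im0.npz"); 
def om(i): i=i.astype(int); r,g,b=i[...,0],i[...,1],i[...,2]; return (r>70)&(g<.62*r)&(b<.3*r)&(g>.22*r)
def bm(i): i=i.astype(int); r,g,b=i[...,0],i[...,1],i[...,2]; return (b>45)&(r<.55*b)
print(im["top"][118,295],im["top"][184,244])
bl={"top":blob(bm(im["top"]),(244,184)),"scene":blob(bm(im["scene"]),(322,236))}
x0=[.533,.0673,-2.8635]
def cost(p,ns): return sum(np.abs(hullmask(n,box(*p,[-.121,-.01,.0],[.121,.01,.024]))-bl[n]).sum() for n in ns)
for ns in(["top"],["scene"],["top","scene"]):
    r=minimize(cost,x0,args=(ns,),method="Nelder-Mead",options=dict(initial_simplex=np.array([x0]+[np.add(x0,d) for d in([.006,0,0],[0,.006,0],[0,0,.05])])))
    print("bar",ns,r.x.round(4),r.fun,{n:int(bl[n].sum()) for n in ns})
yw=r.x[2];R=np.array([[np.cos(yw),np.sin(yw)],[-np.sin(yw),np.cos(yw)]])
toe=dict(a=(101,188),b=(146,331),c=(406,415))
for nm,c in dict(a=((295,118),(297,277)),b=((310,163),(270,246)),c=((277,214),(283,203))).items():
  t=unproj("top",(215+toe[nm][0]/3.6-.4,90+toe[nm][1]/3.6-.4),.028)[:2]
  for n,uv in zip(("top","scene"),c):
    m=blob(om(im[n]),uv,12); ce=np.argwhere(m).mean(0)[::-1]
    p=unproj(n,ce,.095)[:2]
    for _ in range(4):
        h=hullmask(n,box(*p,yw,[-.011,-.013,.088],[.011,.013,.098])); yy,xx=np.mgrid[:420,:560]; pc=np.array([(h*xx).sum(),(h*yy).sum()])/h.sum()
        p=p+(unproj(n,ce,.093)-unproj(n,pc,.093))[:2]
    d=R@(p-t)
    print(nm,n,p.round(4),"bar frame",(R@(p-r.x[:2])).round(4),m.sum(),h.sum(),"toe",(R@(t-r.x[:2])).round(4),"len",np.hypot(*d).round(4),"dyaw deg",np.degrees(np.arctan2(d[0],abs(d[1]))).round(1))
```

```text
[127  65   0] [ 26  56 100]
bar ['top'] [ 0.5316  0.0668 -2.8596] 139.0625 {'top': 1284}
bar ['scene'] [ 0.5362  0.069  -2.9038] 527.3125 {'scene': 832}
bar ['top', 'scene'] [ 0.5314  0.0668 -2.8637] 662.5625 {'top': 1284, 'scene': 832}
a top [ 0.6388 -0.0241] bar frame [-0.0784  0.1169] 186 231.9375 toe [-0.0759  0.0194] len 0.0975 dyaw deg -1.4
a scene [ 0.6364 -0.0268] bar frame [-0.0753  0.1188] 152 193.125 toe [-0.0759  0.0194] len 0.0994 dyaw deg 0.4
b top [ 0.5603 -0.049 ] bar frame [0.0041 0.1193] 195 225.0 toe [0.0025 0.0227] len 0.0965 dyaw deg 0.9
b scene [ 0.558  -0.0513] bar frame [0.0069 0.1209] 134 176.3125 toe [0.0025 0.0227] len 0.0982 dyaw deg 2.6
c top [0.4727 0.0064] bar frame [0.073  0.0419] 192 213.8125 toe [0.0794 0.1417] len 0.1 dyaw deg -3.7
c scene [0.4719 0.0035] bar frame [0.0747 0.0446] 104 161.0625 toe [0.0794 0.1417] len 0.0973 dyaw deg -2.8
```

The crop confirms it: only a and b (top and middle) are mirrored. I'll grip each post along its lane, so that the half turn keeps joint 6 within ±2.55. First I move over bracket a.

Emit:
jog_arm(
  turn=[
    [0,0,0],
    [0,0,0],
    [0,0,0],
    [0,0,0],
    [0,0,0],
    [0,0,0],
    [0,0,0],
    [0,0,0],
    [0,0,0],
    [0,0,0],
    [0,0,0],
    [0,0,0],
    [0,0,0],
    [0,0,0],
    [0,0,0],
    [0,0,0],
    [0,0,0],
    [0,0,0],
    [0,0,0],
    [0,0,0],
  ],
  delta_pos=[
    [-0.026,-0.023,0],
    [-0.026,-0.023,0],
    [-0.026,-0.023,0],
    [-0.026,-0.023,0],
    [-0.026,-0.023,0],
    [-0.026,-0.023,0],
    [-0.026,-0.023,0],
    [-0.026,-0.023,0],
    [-0.026,-0.023,0],
    [-0.026,-0.023,0],
    [-0.026,-0.023,0],
    [-0.026,-0.023,0],
    [-0.026,-0.023,0],
    [-0.026,-0.023,0],
    [-0.026,-0.023,0],
    [-0.026,-0.023,0],
    [-0.026,-0.023,0],
    [-0.026,-0.023,0],
    [-0.026,-0.023,0],
    [-0.026,-0.023,0],
  ],
  gripper=[0.07,0.07,0.07,0.07,0.07,0.07,0.07,0.07,0.07,0.07,0.07,0.07,0.07,0.07,0.07,0.07,0.07,0.07,0.07,0.07],
  grip_force=60,
)

```text
time: 1.87
tool_pos: [0.5556, 0.0915, 0.2313]
tcp_rot: [0.354, 3.122, 0.0]
wrist_force: [0.7, 0.5, 0.7]
width: 0.82
grip_force: 0.0
```

Emit:
jog_arm(
  turn=[
    [0,0,0],
    [0,0,0],
    [0,0,0],
    [0,0,0],
    [0,0,-0.101],
    [0,0,-0.101],
    [0,0,-0.101],
    [0,0,-0.101],
    [0,0,-0.101],
    [0,0,0],
    [0,0,0],
  ],
  delta_pos=[
    [-0.026,-0.023,0],
    [-0.026,-0.023,0],
    [-0.026,-0.023,0],
    [-0.026,-0.023,0],
    [0,0,0],
    [0,0,0],
    [0,0,0],
    [0,0,0],
    [0,0,0],
    [0,0,0],
    [0,0,0],
  ],
  gripper=[0.07,0.07,0.07,0.07,0.07,0.07,0.07,0.07,0.07,0.07,0.07],
)

```text
time: 2.78
tool_pos: [0.6356, -0.0199, 0.231]
tcp_rot: [0.433, -3.111, -0.0]
wrist_force: [0.1, -0.1, -0.1]
width: 0.823
grip_force: 0.0
```

```bash
cat > s.py <<'E'
import sys; from h import *
from scipy.spatial.transform import Rotation as Rn
def go(x,y,th):
    s=read_state(); R=Rn.from_rotvec(s['tcp_rot']).as_matrix(); p=s['tool_pos']; now=np.arctan2(R[1,1],R[0,1])
    d=R.T@(np.array([x,y,p[2]])-p)
    print("t",s['time'],"pos",p.round(4),"theta",now.round(3),"q",np.round(s['q'],2),"R z",R[:,2].round(3),"w",round(s['width']*.0854,4),"F",np.round(s['wrist_force'],1))
    print("delta tool",d.round(4),"turn z",round(now-th,3), "delta after turn",(Rn.from_euler('z',now-th).as_matrix().T@d).round(4))
go(*map(float,sys.argv[1:4]))
E
python3 s.py .6378 -.0253 1.85
```

```text
t 2.7833 pos [ 0.6356 -0.0199  0.231 ] theta 1.847 q [-0.07  0.19  1.69 -0.    1.26 -1.92] R z [-0.  0. -1.] w 0.0703 F [ 0.1 -0.1 -0.1]
delta tool [-0.0007 -0.0059 -0.    ] turn z -0.003 delta after turn [-0.0007 -0.0059 -0.    ]
```

Emit:
jog_arm(
  turn=[
    [0,0,-0.003],
    [0,0,0],
    [0,0,0],
    [0,0,0],
    [0,0,0],
    [0,0,0],
    [0,0,0],
    [0,0,0],
    [0,0,0],
    [0,0,0],
    [0,0,0],
    [0,0,0],
    [0,0,0],
  ],
  delta_pos=[
    [-0.0007,-0.006,0],
    [0,0,0.02],
    [0,0,0.025],
    [0,0,0.025],
    [0,0,0.025],
    [0,0,0.025],
    [0,0,0.02],
    [0,0,0.015],
    [0,0,0.01],
    [0,0,0.01],
    [0,0,0.009],
    [0,0,0],
    [0,0,0],
  ],
  gripper=[0.07,0.07,0.07,0.07,0.07,0.07,0.07,0.07,0.07,0.07,0.07,0.07,0.07],
)

```text
time: 3.87
tool_pos: [0.6381, -0.0254, 0.0473]
tcp_rot: [0.441, -3.11, -0.0]
wrist_force: [-0.2, -0.5, 0.4]
width: 0.821
grip_force: 0.0
```

```bash
python3 s.py .6378 -.0253 1.85
python3 - <<'E'
from h import *
cv2.imwrite("pics/g1.png",cv2.cvtColor(cv2.resize(np.hstack([vision.read_camera("top")[60:260,210:410],vision.read_camera("scene")[150:350,180:380]]),(800,400),interpolation=cv2.INTER_CUBIC),cv2.COLOR_RGB2BGR))
E
```

```text
t 3.8667 pos [ 0.6381 -0.0254  0.0473] theta 1.853 q [-0.08  0.36  1.84 -0.    0.94 -1.93] R z [-0. -0. -1.] w 0.0702 F [-0.2 -0.5  0.4]
delta tool [0.0002 0.0002 0.    ] turn z 0.003 delta after turn [0.0002 0.0002 0.    ]
```

View pics/g1.png

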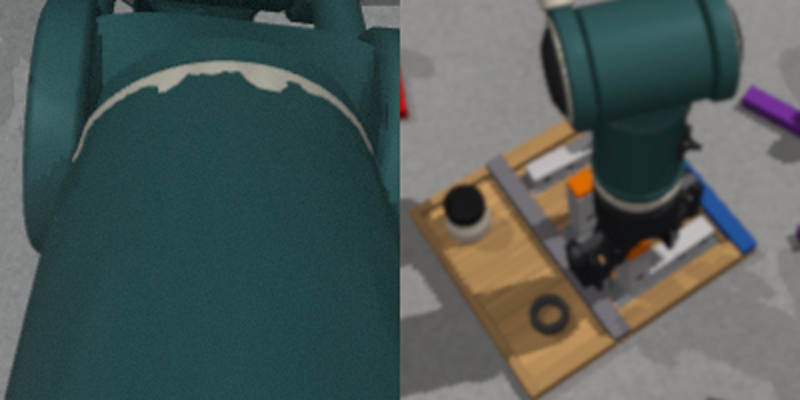

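The fingers straddle a's post (orange cap at right-half crop 640,245). I'll close and lift.

Emit:
jog_arm(
  turn=[
    [0,0,0],
    [0,0,0],
    [0,0,0],
    [0,0,0],
    [0,0,0],
    [0,0,0],
    [0,0,0],
    [0,0,0],
  ],
  delta_pos=[
    [0,0,0],
    [0,0,0],
    [0,0,0],
    [0,0,0],
    [0,0,0],
    [0,0,0],
    [0,0,0],
    [0,0,0],
  ],
  gripper=[0.015,0.015,0.015,0.015,0.015,0.015,0.015,0.015],
  grip_force=60,
)

```text
time: 4.63
tool_pos: [0.6386, -0.0255, 0.048]
tcp_rot: [-0.442, 3.109, -0.001]
wrist_force: [0.3, -0.8, 4.3]
width: 0.295
grip_force: 59.5
```

Emit:
jog_arm(
  turn=[
    [0,0,0],
    [0,0,0],
    [0,0,0],
    [0,0,0],
    [0,0,0],
    [0,0,0],
    [0,0,0],
    [0,0,0],
  ],
  delta_pos=[
    [0,0,-0.008],
    [0,0,-0.016],
    [0,0,-0.025],
    [0,0,-0.025],
    [0,0,-0.025],
    [0,0,-0.021],
    [0,0,-0.01],
    [0,0,0],
  ],
  gripper=[0.015,0.015,0.015,0.015,0.015,0.015,0.015,0.015],
)

```text
time: 5.3
tool_pos: [0.6395, -0.0254, 0.1801]
tcp_rot: [-0.441, 3.106, -0.001]
wrist_force: [0.4, 0.4, -1.5]
width: 0.296
grip_force: 59.0
```

Emit:
jog_arm(
  turn=[
    [0,0,0.06],
    [0,0,0.12],
    [0,0,0.12],
    [0,0,0.12],
    [0,0,0.12],
    [0,0,0.12],
    [0,0,0.12],
    [0,0,0.12],
    [0,0,0.12],
    [0,0,0.12],
    [0,0,0.12],
    [0,0,0.12],
    [0,0,0.12],
    [0,0,0.12],
    [0,0,0.12],
    [0,0,0.12],
    [0,0,0.12],
    [0,0,0.12],
    [0,0,0.12],
    [0,0,0.12],
  ],
  delta_pos=[
    [0,0,0],
    [0,0,0],
    [0,0,0],
    [0,0,0],
    [0,0,0],
    [0,0,0],
    [0,0,0],
    [0,0,0],
    [0,0,0],
    [0,0,0],
    [0,0,0],
    [0,0,0],
    [0,0,0],
    [0,0,0],
    [0,0,0],
    [0,0,0],
    [0,0,0],
    [0,0,0],
    [0,0,0],
    [0,0,0],
  ],
  gripper=[0.015,0.015,0.015,0.015,0.015,0.015,0.015,0.015,0.015,0.015,0.015,0.015,0.015,0.015,0.015,0.015,0.015,0.015,0.015,0.015],
)

```text
time: 6.97
tool_pos: [0.6362, -0.0252, 0.1741]
tcp_rot: [-2.694, -1.611, 0.006]
wrist_force: [0.4, 0.4, -1.7]
width: 0.297
grip_force: 59.1
```

Emit:
jog_arm(
  turn=[
    [0,0,0.12],
    [0,0,0.12],
    [0,0,0.12],
    [0,0,0.12],
    [0,0,0.12],
    [0,0,0.12],
    [0,0,0.082],
    [0,0,0],
    [0,0,0],
  ],
  delta_pos=[
    [0,0,0],
    [0,0,0],
    [0,0,0],
    [0,0,0],
    [0,0,0],
    [0,0,0],
    [0,0,0],
    [0,0,0],
    [0,0,0],
  ],
  gripper=[0.015,0.015,0.015,0.015,0.015,0.015,0.015,0.015,0.015],
)

```text
time: 7.72
tool_pos: [0.6366, -0.0252, 0.1749]
tcp_rot: [-3.109, -0.445, 0.006]
wrist_force: [-0.3, -0.0, -2.9]
width: 0.298
grip_force: 59.1
```

```bash
python3 s.py .6165 .0517 -1.289
python3 - <<'E'
from h import *
cv2.imwrite("pics/g2.png",cv2.cvtColor(cv2.resize(vision.read_camera("scene")[110:350,160:400],(600,600),interpolation=cv2.INTER_CUBIC),cv2.COLOR_RGB2BGR))
E
```

```text
t 7.7167 pos [ 0.6366 -0.0252  0.1749] theta -1.287 q [-0.08  0.24  1.75  0.    1.16  1.21] R z [-0.004  0.    -1.   ] w 0.0254 F [-0.3 -0.  -2.9]
delta tool [ 0.0022 -0.0795  0.0001] turn z 0.002 delta after turn [ 0.002  -0.0795  0.0001]
```

View pics/g2.png

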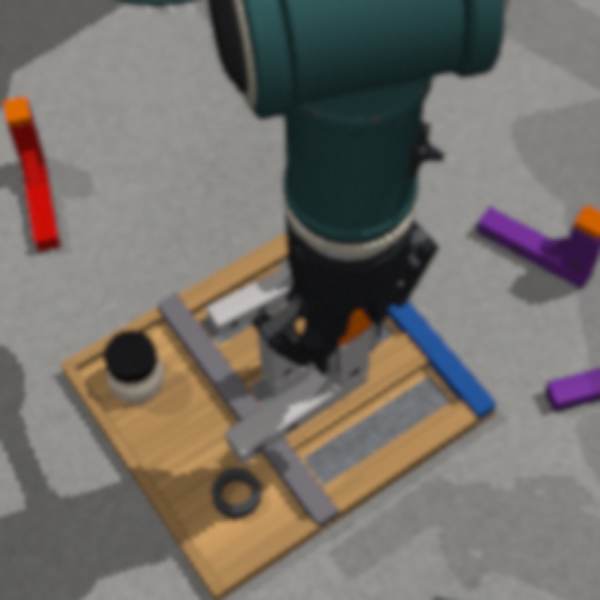

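Bracket a is held level, with its foot now pointing to the grey end (crop 235,440). I'll shift it toward blue and lower.

Emit:
jog_arm(
  turn=[
    [0,0,0.002],
    [0,0,0],
    [0,0,0],
    [0,0,0],
    [0,0,0],
    [0,0,0],
    [0,0,0],
  ],
  delta_pos=[
    [0.002,-0.0095,0],
    [0,-0.02,0],
    [0,-0.02,0],
    [0,-0.02,0],
    [0,-0.01,0],
    [0,0,0],
    [0,0,0],
  ],
  gripper=[0.015,0.015,0.015,0.015,0.015,0.015,0.015],
)

```text
time: 8.35
tool_pos: [0.6179, 0.052, 0.1773]
tcp_rot: [3.11, 0.441, 0.0]
wrist_force: [-0.1, 0.3, -2.9]
width: 0.298
grip_force: 59.3
```

Emit:
jog_arm(
  turn=[
    [0,0,0],
    [0,0,0],
    [0,0,0],
    [0,0,0],
    [0,0,0],
    [0,0,0],
    [0,0,0],
    [0,0,0],
  ],
  delta_pos=[
    [0,0,0.015],
    [0,0,0.022],
    [0,0,0.022],
    [0,0,0.02],
    [0,0,0.015],
    [0,0,0.01],
    [0,0,0.006],
    [0,0,0],
  ],
  gripper=[0.015,0.015,0.015,0.015,0.015,0.015,0.015,0.015],
)

```text
time: 9.02
tool_pos: [0.6172, 0.0508, 0.0658]
tcp_rot: [-3.111, -0.437, 0.004]
wrist_force: [-0.4, 0.6, -2.4]
width: 0.298
grip_force: 59.3
```

```bash
python3 s.py .6165 .0517 -1.289
```

```text
t 9.0167 pos [0.6172 0.0508 0.0658] theta -1.292 q [ 0.04  0.31  1.87 -0.    0.96  1.33] R z [-0.002 -0.    -1.   ] w 0.0255 F [-0.4  0.6 -2.4]
delta tool [-0.0005 -0.001   0.    ] turn z -0.003 delta after turn [-0.0005 -0.001   0.    ]
```

Emit:
jog_arm(
  turn=[
    [0,0,0],
    [0,0,0],
    [0,0,0],
    [0,0,0],
    [0,0,0],
    [0,0,0],
  ],
  delta_pos=[
    [0,0,0.007],
    [0,0,0.005],
    [0,0,0.003],
    [0,0,0.002],
    [0,0,0],
    [0,0,0],
  ],
  gripper=[0.015,0.015,0.015,0.015,0.015,0.015],
)

```text
time: 9.52
tool_pos: [0.6181, 0.0516, 0.0505]
tcp_rot: [3.111, 0.438, 0.0]
wrist_force: [-0.0, 0.3, -1.6]
width: 0.294
grip_force: 59.3
```

Emit:
jog_arm(
  turn=[
    [0,0,0],
    [0,0,0],
    [0,0,0],
    [0,0,0],
  ],
  delta_pos=[
    [0,0,0.002],
    [0,0,0.001],
    [0,0,0],
    [0,0,0],
  ],
  gripper=[0.015,0.015,0.015,0.015],
)

```text
time: 9.85
tool_pos: [0.6185, 0.0516, 0.0481]
tcp_rot: [3.111, 0.438, 0.002]
wrist_force: [-1.1, 1.2, 2.0]
width: 0.3
grip_force: 59.8
```

Touching down, as the force changed sign. I'll press a hair, release and lift.

Emit:
jog_arm(
  turn=[
    [0,0,0],
    [0,0,0],
    [0,0,0],
    [0,0,0],
    [0,0,0],
    [0,0,0],
    [0,0,0],
  ],
  delta_pos=[
    [0,0,0.0007],
    [0,0,0],
    [0,0,0],
    [0,0,0],
    [0,0,0],
    [0,0,0],
    [0,0,0],
  ],
  gripper=[0.015,0.03,0.045,0.07,0.07,0.07,0.07],
)

```text
time: 10.43
tool_pos: [0.6179, 0.0515, 0.0464]
tcp_rot: [-3.111, -0.438, 0.0]
wrist_force: [-0.2, 1.0, 0.5]
width: 0.821
grip_force: 0.0
```

Emit:
jog_arm(
  turn=[
    [0,0,0],
    [0,0,0],
    [0,0,0],
    [0,0,0],
    [0,0,0],
    [0,0,0],
    [0,0,0],
    [0,0,0],
  ],
  delta_pos=[
    [0,0,-0.01],
    [0,0,-0.02],
    [0,0,-0.025],
    [0,0,-0.025],
    [0,0,-0.025],
    [0,0,-0.02],
    [0,0,-0.005],
    [0,0,0],
  ],
  gripper=[0.07,0.07,0.07,0.07,0.07,0.07,0.07,0.07],
)

```text
time: 11.1
tool_pos: [0.6197, 0.0516, 0.1797]
tcp_rot: [3.11, 0.438, 0.008]
wrist_force: [0.2, 0.1, -0.2]
width: 0.818
grip_force: 0.0
```

```bash
python3 s.py .5593 -.0500 1.853
```

```text
t 11.1 pos [0.6197 0.0516 0.1797] theta -1.291 q [0.04 0.2  1.78 0.   1.16 1.33] R z [ 0.005  0.    -1.   ] w 0.0699 F [ 0.2  0.1 -0.2]
delta tool [-0.0862  0.081  -0.0003] turn z -3.144 delta after turn [ 0.0864 -0.0808 -0.0003]
```

Emit:
jog_arm(
  turn=[
    [0,0,0],
    [0,0,0],
    [0,0,0],
    [0,0,0],
    [0,0,0],
    [0,0,0],
    [0,0,0],
    [0,0,0],
  ],
  delta_pos=[
    [-0.01,0.009,0],
    [-0.021,0.02,0],
    [-0.021,0.02,0],
    [-0.021,0.02,0],
    [-0.012,0.011,0],
    [0,0,0],
    [0,0,0],
    [0,0,0],
  ],
  gripper=[0.07,0.07,0.07,0.07,0.07,0.07,0.07,0.07],
)

```text
time: 11.77
tool_pos: [0.5577, -0.0486, 0.1753]
tcp_rot: [-3.11, -0.437, 0.003]
wrist_force: [0.6, -0.0, 0.4]
width: 0.82
grip_force: 0.0
```

```bash
python3 s.py .5593 -.0500 -1.289;  python3 - <<'E'
from h import *
cv2.imwrite("pics/g3.png",cv2.cvtColor(cv2.resize(vision.read_camera("scene")[150:350,170:370],(600,600),interpolation=cv2.INTER_CUBIC),cv2.COLOR_RGB2BGR))
E
```

```text
t 11.7667 pos [ 0.5577 -0.0486  0.1753] theta -1.292 q [-0.13  0.09  1.91  0.    1.14  1.16] R z [-0.002  0.001 -1.   ] w 0.07 F [ 0.6 -0.   0.4]
delta tool [ 0.0012  0.0018 -0.    ] turn z -0.003 delta after turn [ 0.0012  0.0018 -0.    ]
```

View pics/g3.png

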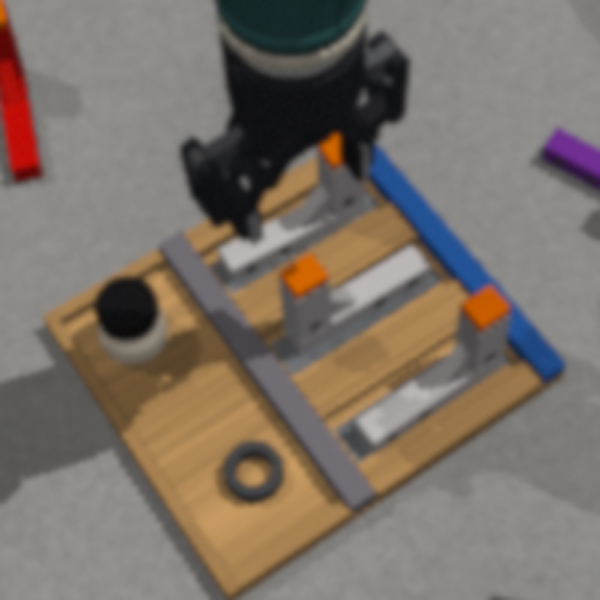

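Bracket a stands correctly: cap at the blue end (485,308) and foot toward grey (365,430). Now b.

Emit:
jog_arm(
  turn=[
    [0,0,0],
    [0,0,0],
    [0,0,0],
    [0,0,0],
    [0,0,0],
    [0,0,0],
    [0,0,0],
    [0,0,0],
    [0,0,0],
    [0,0,0],
    [0,0,0],
  ],
  delta_pos=[
    [0.001,0.002,0],
    [0,0,0.015],
    [0,0,0.022],
    [0,0,0.022],
    [0,0,0.02],
    [0,0,0.015],
    [0,0,0.014],
    [0,0,0.012],
    [0,0,0.008],
    [0,0,0],
    [0,0,0],
  ],
  gripper=[0.07,0.07,0.07,0.07,0.07,0.07,0.07,0.07,0.07,0.07,0.07],
)

```text
time: 12.73
tool_pos: [0.5599, -0.0502, 0.0483]
tcp_rot: [-3.111, -0.439, 0.001]
wrist_force: [-0.0, -0.8, -0.9]
width: 0.817
grip_force: 0.0
```

Emit:
jog_arm(
  turn=[
    [0,0,0],
    [0,0,0],
    [0,0,0],
    [0,0,0],
    [0,0,0],
    [0,0,0],
    [0,0,0],
    [0,0,0],
  ],
  delta_pos=[
    [0,0,0],
    [0,0,0],
    [0,0,0],
    [0,0,0],
    [0,0,0],
    [0,0,0],
    [0,0,0],
    [0,0,0],
  ],
  gripper=[0.015,0.015,0.015,0.015,0.015,0.015,0.015,0.015],
  grip_force=60,
)

```text
time: 13.4
tool_pos: [0.5609, -0.0505, 0.0497]
tcp_rot: [3.111, 0.438, 0.003]
wrist_force: [-0.3, 0.9, 6.1]
width: 0.295
grip_force: 59.6
```

Emit:
jog_arm(
  turn=[
    [0,0,0],
    [0,0,0],
    [0,0,0],
    [0,0,0],
    [0,0,0],
    [0,0,0],
    [0,0,0],
    [0,0,0],
  ],
  delta_pos=[
    [0,0,-0.008],
    [0,0,-0.016],
    [0,0,-0.025],
    [0,0,-0.025],
    [0,0,-0.025],
    [0,0,-0.021],
    [0,0,-0.01],
    [0,0,0],
  ],
  gripper=[0.015,0.015,0.015,0.015,0.015,0.015,0.015,0.015],
)

```text
time: 14.07
tool_pos: [0.5615, -0.0507, 0.1814]
tcp_rot: [3.109, 0.438, 0.007]
wrist_force: [0.4, -0.8, -1.9]
width: 0.295
grip_force: 59.1
```

Emit:
jog_arm(
  turn=[
    [0,0,-0.06],
    [0,0,-0.12],
    [0,0,-0.12],
    [0,0,-0.12],
    [0,0,-0.12],
    [0,0,-0.12],
    [0,0,-0.12],
    [0,0,-0.12],
    [0,0,-0.12],
    [0,0,-0.12],
    [0,0,-0.12],
    [0,0,-0.12],
    [0,0,-0.12],
    [0,0,-0.12],
    [0,0,-0.12],
    [0,0,-0.12],
    [0,0,-0.12],
    [0,0,-0.12],
    [0,0,-0.12],
    [0,0,-0.12],
  ],
  delta_pos=[
    [0,0,0],
    [0,0,0],
    [0,0,0],
    [0,0,0],
    [0,0,0],
    [0,0,0],
    [0,0,0],
    [0,0,0],
    [0,0,0],
    [0,0,0],
    [0,0,0],
    [0,0,0],
    [0,0,0],
    [0,0,0],
    [0,0,0],
    [0,0,0],
    [0,0,0],
    [0,0,0],
    [0,0,0],
    [0,0,0],
  ],
  gripper=[0.015,0.015,0.015,0.015,0.015,0.015,0.015,0.015,0.015,0.015,0.015,0.015,0.015,0.015,0.015,0.015,0.015,0.015,0.015,0.015],
)

```text
time: 15.73
tool_pos: [0.5582, -0.0502, 0.1758]
tcp_rot: [-0.8, -3.033, 0.001]
wrist_force: [1.7, -0.8, -2.0]
width: 0.294
grip_force: 59.0
```

Emit:
jog_arm(
  turn=[
    [0,0,-0.12],
    [0,0,-0.12],
    [0,0,-0.12],
    [0,0,-0.12],
    [0,0,-0.12],
    [0,0,-0.12],
    [0,0,-0.082],
    [0,0,0],
    [0,0,0],
  ],
  delta_pos=[
    [0,0,0],
    [0,0,0],
    [0,0,0],
    [0,0,0],
    [0,0,0],
    [0,0,0],
    [0,0,0],
    [0,0,0],
    [0,0,0],
  ],
  gripper=[0.015,0.015,0.015,0.015,0.015,0.015,0.015,0.015,0.015],
)

```text
time: 16.48
tool_pos: [0.5586, -0.0503, 0.1765]
tcp_rot: [0.434, -3.108, -0.002]
wrist_force: [-0.1, -0.1, -3.4]
width: 0.297
grip_force: 59.0
```

```bash
python3 s.py .5405 .0292 1.851
```

```text
t 16.4833 pos [ 0.5586 -0.0503  0.1765] theta 1.849 q [-0.13  0.09  1.91  0.    1.14 -1.98] R z [-0.003  0.001 -1.   ] w 0.0254 F [-0.1 -0.1 -3.4]
delta tool [-0.0044  0.0814  0.0001] turn z -0.002 delta after turn [-0.0046  0.0814  0.0001]
```

Emit:
jog_arm(
  turn=[
    [0,0,-0.002],
    [0,0,0],
    [0,0,0],
    [0,0,0],
    [0,0,0],
    [0,0,0],
    [0,0,0],
  ],
  delta_pos=[
    [-0.004,0.011,0],
    [0,0.02,0],
    [0,0.02,0],
    [0,0.02,0],
    [0,0.01,0],
    [0,0,0],
    [0,0,0],
  ],
  gripper=[0.015,0.015,0.015,0.015,0.015,0.015,0.015],
)

```text
time: 17.07
tool_pos: [0.5411, 0.0289, 0.1784]
tcp_rot: [0.444, -3.11, 0.001]
wrist_force: [-1.1, -1.0, -2.0]
width: 0.295
grip_force: 59.2
```

Emit:
jog_arm(
  turn=[
    [0,0,0],
    [0,0,0],
    [0,0,0],
    [0,0,0],
    [0,0,0],
    [0,0,0],
    [0,0,0],
    [0,0,0],
    [0,0,0],
    [0,0,0],
    [0,0,0],
    [0,0,0],
  ],
  delta_pos=[
    [0,0,0.015],
    [0,0,0.022],
    [0,0,0.022],
    [0,0,0.02],
    [0,0,0.015],
    [0,0,0.01],
    [0,0,0.008],
    [0,0,0.006],
    [0,0,0.004],
    [0,0,0.003],
    [0,0,0],
    [0,0,0],
  ],
  gripper=[0.015,0.015,0.015,0.015,0.015,0.015,0.015,0.015,0.015,0.015,0.015,0.015],
)

```text
time: 18.07
tool_pos: [0.5417, 0.0285, 0.0541]
tcp_rot: [-0.442, 3.109, -0.0]
wrist_force: [0.3, 0.1, -2.5]
width: 0.3
grip_force: 59.3
```

```bash
python3 s.py .5405 .0292 1.851
```

```text
t 18.0667 pos [0.5417 0.0285 0.0541] theta 1.853 q [ 0.01  0.19  2.05 -0.    0.9  -1.85] R z [ 0.001 -0.    -1.   ] w 0.0256 F [ 0.3  0.1 -2.5]
delta tool [ 0.0009  0.001  -0.    ] turn z 0.002 delta after turn [ 0.0009  0.001  -0.    ]
```

Grasp height was about 0.0495, so roughly 4 mm is left.

Emit:
jog_arm(
  turn=[
    [0,0,0],
    [0,0,0],
    [0,0,0],
    [0,0,0],
    [0,0,0],
  ],
  delta_pos=[
    [0,0,0.002],
    [0,0,0.0015],
    [0,0,0.001],
    [0,0,0],
    [0,0,0],
  ],
  gripper=[0.015,0.015,0.015,0.015,0.015],
)

```text
time: 18.48
tool_pos: [0.5416, 0.0285, 0.0497]
tcp_rot: [-0.442, 3.11, -0.0]
wrist_force: [-1.3, 0.4, 2.8]
width: 0.296
grip_force: 59.7
```

Contact; release, retreat and clear the view.

Emit:
jog_arm(
  turn=[
    [0,0,0],
    [0,0,0],
    [0,0,0],
    [0,0,0],
    [0,0,0],
    [0,0,0],
    [0,0,0],
  ],
  delta_pos=[
    [0,0,0.0005],
    [0,0,0],
    [0,0,0],
    [0,0,0],
    [0,0,0],
    [0,0,0],
    [0,0,0],
  ],
  gripper=[0.015,0.03,0.045,0.07,0.07,0.07,0.07],
)

```text
time: 19.07
tool_pos: [0.5412, 0.0285, 0.0485]
tcp_rot: [0.442, -3.11, -0.0]
wrist_force: [0.1, -0.2, 0.6]
width: 0.819
grip_force: 0.0
```

Emit:
jog_arm(
  turn=[
    [0,0,0],
    [0,0,0],
    [0,0,0],
    [0,0,0],
    [0,0,0],
    [0,0,0],
    [0,0,0],
    [0,0,0],
    [0,0,0],
    [0,0,0],
    [0,0,0],
    [0,0,0],
    [0,0,0],
    [0,0,0],
    [0,0,0],
    [0,0,0],
    [0,0,0],
    [0,0,0],
    [0,0,0],
    [0,0,0],
  ],
  delta_pos=[
    [0,0,-0.01],
    [0,0,-0.02],
    [0,0,-0.025],
    [0,0,-0.025],
    [0,0,-0.025],
    [0,0,-0.025],
    [0,0,-0.02],
    [0,0.015,0],
    [0,0.03,0],
    [0,0.03,0],
    [0,0.03,0],
    [0,0.03,0],
    [0,0.03,0],
    [0,0.03,0],
    [0,0.03,0],
    [0,0.03,0],
    [0,0.015,0],
    [0,0,0],
    [0,0,0],
    [0,0,0],
  ],
  gripper=[0.07,0.07,0.07,0.07,0.07,0.07,0.07,0.07,0.07,0.07,0.07,0.07,0.07,0.07,0.07,0.07,0.07,0.07,0.07,0.07],
)

```text
time: 20.73
tool_pos: [0.4661, 0.2872, 0.1989]
tcp_rot: [-0.442, 3.11, -0.001]
wrist_force: [-0.2, 0.1, 0.1]
width: 0.823
grip_force: 0.0
```

Run:
```python
from h import *
cv2.imwrite("pics/f.png",cv2.cvtColor(cv2.resize(np.hstack([vision.read_camera("top")[75:265,210:400],vision.read_camera("scene")[165:355,175:365]]),(800,400),interpolation=cv2.INTER_CUBIC),cv2.COLOR_RGB2BGR))
```

```text
(no output)
```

View pics/f.png

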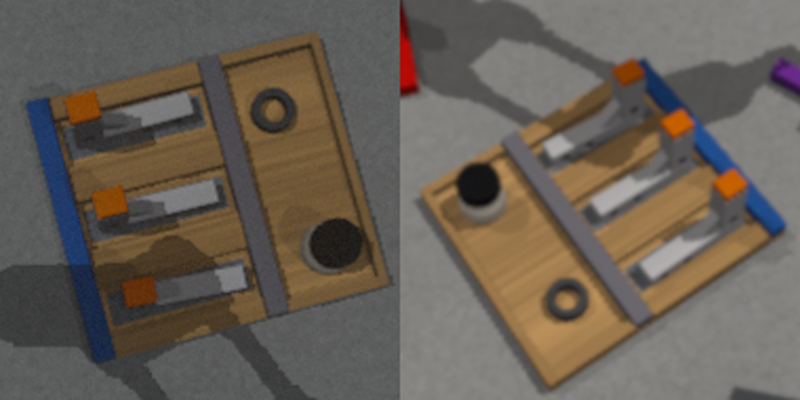

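All three posts now stand at the blue end, with caps at left-half crop (83,107), (109,202) and (139,292). The feet point toward grey and lie flat in their lanes.

```bash
python3 -c "
from workcell import ticket; print(ticket.finish_job())"
```

```text
the job is handed in; nothing more can be done
None
```

I turned the two mirrored brackets over and stood them flat in their own lanes, left the third where it stood because it was already right, and handed the job in at about 21 s; the final pictures show all three posts at the blue end.

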